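Check a rosette moulding sample in the bench lamp's light

TASK

Pull the top drawer of the plywood cabinet smoothly all the way out to its stop, lift out the reddish beech sample with the three carved rosettes and hold it still for two seconds in the raking light of the bench lamp, so that the carving can be checked for torn grain: centred in the beam 150 mm in front of the lamp's glass, level, carved face up, with a long edge squarely towards the lamp. Then lay it gently back flat in its own half of the drawer, carved face up, and leave the drawer fully out, with the dark fluted sample, which is checked next, lying in its half. Do not bump the lamp or shift the tools and the glue bottle on the bench.

Things in the scene. Friction and masses are not known exactly. Their poses are not given: they have to be found in the camera images.
- cabinet_front (a point): Middle of the top board's front edge (upper side) of a fixed plywood drawer cabinet on the bench, 240 mm deep, 340 wide, 190 high; x points straight into the cabinet (the drawer opens to -x), z up. Shut drawer fronts stand 15 mm before this edge. One wide drawer at the top, two shut ones below are not used. Drill-bit block, 50 mm high, fixed on top 170 to 210 mm behind this edge.
- drawer (a joint): Wide top drawer on full-extension runners: 0 shut, 0.19 m out at its stop; it slides along the cabinet's own -x and starts 0 to 20 mm open. About 1.5 N of friction and 4 N per m/s of damping; it stays where it is left. Drawer with contents: about 1.1 kg on the runners.
- drawer_handle (a point): Middle of the drawer's steel bar handle: round bar 11 mm thick, 128 mm long along y, 38 mm out from the drawer front (bar axis to front, 32 mm free behind it), 39 mm below the cabinet's top (world height 151 mm). Can be pinched or hooked from above. Axes as the cabinet's. The drawer's front panel reaches 26 mm above the bar's axis, the legs of the handle stand at its two ends.
- drawer_floor (a point): Centre of the drawer's inner floor (world height 121 mm), moves with the drawer; axes as the cabinet's. Inside: 190 mm along x, 288 mm along y, split by a 6 mm partition along x into two lanes of 141 mm; side walls and partition stand 42 mm above the floor, front panel 56 mm. Floor centre is 154 mm towards +x from the handle bar.
- rosette_center (a point): Centre (half-way up) of the beech moulding sample to be shown: a flat reddish-brown block 130 mm long (x), 52 mm wide (y), 25 mm thick (z), about 0.1 to 0.17 kg, three carved round rosettes in its top face (+z). Lies carved face up, lengthwise (within 6 degrees) in one of the drawer's two lanes, left or right; with the drawer out at its stop, nothing is above it.
- fluted_center (a point): Centre (half-way up) of the other sample, dark walnut with lengthwise flutes, 130 x 52 x 25 mm, lying lengthwise in the other lane of the drawer. It stays there.
- lamp: Fixed gooseneck bench lamp: round black base 124 mm across, origin at the centre of its underside; head a black bell 84 mm across, 112 mm long, its axis level at 250 mm above the bench, shining along the lamp's own +x. The neck stands behind the head (to -x).
- lamp_glass (a point): Centre of the lamp's round lit glass (74 mm across), 85 mm towards the lamp's +x from its origin, 250 mm above the bench. Its x axis is the beam's direction, z is up.
- lamp_view (a point): The viewing point: on the beam's axis, 150 mm in front of the glass, 250 mm above the bench. The sample's centre belongs here. x axis along the beam (level), z up; the sample's long axis goes along this point's y (either way round).
- hole_saw_a: Big black hole saw, 68 mm across, 94 mm high with its shank, standing on its teeth on the bench. Origin: centre of underside. Leave alone.
- hole_saw_b: Small black hole saw, 48 mm across, 88 mm high with its shank, standing on the bench. Origin: centre of underside. Leave alone.
- forstner_bit: Forstner cutter, 50 mm across, 81 mm high, standing shank up on the bench. Origin: centre of underside. Leave alone.
- clamp: F-clamp lying flat on the bench, steel bar 300 mm long (x), 18 to 31 mm high, wooden handle. Origin on the bench, about the middle. Leave alone.
- glue_bottle: Yellow glue bottle, 64 mm across, 170 mm high, standing on the bench. Origin: centre of underside. Leave alone.
- try_square: Try square lying on the bench: dark stock 110 mm, steel blade 150 mm, 18 mm high. Origin: under the stock's middle. Leave alone.
- mallet: Wooden joiner's mallet lying on the bench, head 85 x 115 x 60 mm, 277 mm long in all. Origin on the bench under the handle. Leave alone.

How it is judged:
On the way, in this order (a step that is already met when the one before it is completed fails the run):
1. the top drawer is out at its stop (within 8 mm), the rosette sample still lying in it (value of joint drawer above 0.182 m and z of rosette_center in the frame of drawer_floor below 0.03 m), for 0.2 s.
2. the rosette sample is lifted clear of the drawer (its centre 70 mm above the drawer's floor) (z of rosette_center in the frame of drawer_floor above 0.07 m), for 0.1 s.
3. the rosette sample is held still at the viewing point (within 30 mm along each axis), level and face up within 0.15 rad, its long axis across the beam within 0.2 rad (x of rosette_center in the frame of lamp_view between -0.03 and 0.03 m and y of rosette_center in the frame of lamp_view between -0.03 and 0.03 m and z of rosette_center in the frame of lamp_view between -0.03 and 0.03 m and angle between rosette_center's own z axis and vertical below 0.15 rad and angle between the x axis of rosette_center and the y axis of lamp_view, either way round below 0.2 rad and linear speed of rosette_sample below 0.04 m/s), for 1.5 s.
At the end, for the whole second after the job is handed in: The drawer is out within 8 mm of its stop; the rosette sample, released and at rest, lies flat on the drawer's floor in its own half, carved face up (within 0.1 rad); the fluted sample lies on the floor of the other half (value of joint drawer above 0.182 m and x of rosette_center in the frame of drawer_floor between -0.095 and 0.095 m and y of rosette_center in the frame of drawer_floor between -0.144 and 0.144 m and z of each of rosette_center, fluted_center in the frame of drawer_floor below 0.022 m and x of fluted_center in the frame of drawer_floor between -0.095 and 0.095 m and y of fluted_center in the frame of drawer_floor between -0.144 and 0.144 m and angle between rosette_center's own z axis and vertical below 0.1 rad and linear speed of rosette_sample below 0.02 m/s and ((y of rosette_center in the frame of drawer_floor above 0.025 m and y of fluted_center in the frame of drawer_floor below -0.025 m) or (y of rosette_center in the frame of drawer_floor below -0.025 m and y of fluted_center in the frame of drawer_floor above 0.025 m))); the robot touches nothing.
It fails at once if the drawer is yanked (faster than 0.5 m/s) (velocity of joint drawer above 0.5 m/s).
It fails at once if the lamp is bumped (more than 4 N) (contact force between lamp and anything else above 4 N).
It fails at once if the fluted sample is lifted out of the drawer (z of fluted_center in the frame of drawer_floor above 0.06 m).
It fails at once if the rosette sample is dropped or thrown into the drawer (moves faster than 0.55 m/s inside it) (linear speed of rosette_sample above 0.55 m/s and x of rosette_center in the frame of drawer_floor between -0.095 and 0.095 m and y of rosette_center in the frame of drawer_floor between -0.144 and 0.144 m and z of rosette_center in the frame of drawer_floor below 0.06 m).
It fails at once if a tool or bottle standing or lying on the bench is shifted by more than 30 mm (distance of any of hole_saw_a, hole_saw_b, forstner_bit, clamp, glue_bottle, try_square, mallet from where it was at the start of the episode above 0.03 m).
It also fails if it takes over 72 s, if anything falls off the work surface, if the arm or the gripper's body presses on something with over 40 N, if the wrist force passes 120 N, or if a joint passes its speed limit or range.

ROBOT

A 6-joint arm with a two-finger parallel gripper is mounted at the origin on the work surface. World frame = base frame: x ahead of the robot, y to its left, z up, the work surface at z = 0. Lengths are in m, angles in rad, forces in N, time in s.
With the tool pointing down it reaches from about 0.375 to 0.975 m from the base axis. Payload 3.8 kg.
Tool frame: the origin (TCP) lies where the fingers leave the gripper's body, on its centre line; the fingertips stand 73 mm ahead of it and the grasp point (between the pads) lies 54 mm ahead of it (nose_length is the distance from the TCP to the fingertips, in m); z points along the fingers, y is the line along which they close (so a half turn about z gives the same grasp; the last joint's range is limited). The gripper opens to 85 mm and grips with 20 to 120 N. Pads are 22 mm wide; open, the fingers measure 114 mm over their backs; the gripper's body (76 mm by 85 mm) begins 54 mm behind the grasp point. The pads swing forward as they close: fully open they stand 13 mm farther back than shut.
Start: joints at [-1.364, 0.264, 1.604, -0, 1.274, -0.037], TCP at [0.163, -0.655, 0.304] pointing down, gripper open.
Joint ranges: [-2.63, 2.63], [-0.94, 2.18], [0.31, 2.57], [-1.31, 4.45], [0, 2.66], [-2.55, 2.55]. Speed limits (rad/s): [2.57, 2.57, 3.14, 3.14, 3.14, 3.14].

INTERFACE

Orientations are given as a rotation vector (axis times angle).
In Python, from workcell import read_state, read_camera, calibration, finish_job, look_for, cut_out, tip_of, nose_length gives the robot as it stands.
- The arm moves only by the tool step_arm, never from a script. Its argument "targets" is a list of rows, each a list of 3 entries, a list of its own where there are three numbers: the turn, a rotation vector about the tool's x, y, z in rad, then the shift along the tool's x, y, z in mm, then the finger opening in mm, from 0 to 85.4. In form: [[[ax, ay, az], [x, y, z], grip], ...]. A call has 1 to 5 rows; each row shifts and turns the commanded pose from where the row before left it, along the tool's axes as they then stand; what a row does not reach is not made up. A row lasts 1/12 s, in which the tool goes at most 41.7 mm and 7.16 degrees, less where a joint would pass 70% of its speed; a pose out of reach is approached as far as the arm can. A call with a gripper value outside its range is refused whole. The fingers move at their own pace and stop on an object; "grip_force" is the grip in N (left out, the last holds). Time passes only in rows, so rows that do not move let the fingers close. It gives the time, the measured TCP pose, the force, the opening and the grip force at its end, in the units of the state.
- read_state(): the state, without advancing time (a new reading comes with each control period).
- read_camera(name): name is "scene" or "side" or "wrist"; returns the picture (384x512x3 uint8, red, green, blue); there is no depth.
- calibration(name): a dict with "camera_matrix" (3x3 intrinsics, pixels), "R" (3x3) and "t" (3): a world point X has camera coordinates R X + t. Camera axes: x right, y down, z forward; pixel columns grow to the right and rows downward; lengths in m; the calibration is good to about 2 mm. The wrist camera is an equidistant fisheye: a pixel r from the principal point sees the ray r / f radians off the axis. A picture is of the moment at which its call begins: read the wrist's pose just before it. calibration takes no time and is no camera call; for the wrist camera it gives the pose at the moment of the call.
- finish_job(): hands the job in; it is judged then, once.
Trained networks look in the newest picture that a camera, given by its name, has taken for a name from the list of things; names that differ only in an ending like _2 or _b are one class to them, and where a whole thing is asked for, a point or a joint stands for the part that bears it (a point fixed in the world has none). Each returns a list of dicts, best first, with "score" (0 to 1); they miss things now and then, are a little off and sometimes report something else, mostly with a low value. They report only what shows in the picture. A call takes as long as a camera call.
- look_for(camera, query): "extent" ([left, top, right, bottom] in pixels, round what is visible of it).
- cut_out(camera, query): "region" (384x512 bool, what is visible of it) and "extent" ([left, top, right, bottom] in pixels, round what is visible of it).
- tip_of(camera, query): "at" ([row, column] in pixels: a listed point, or the origin of a listed thing).
The state is a dict: "time": time; "q": joint angles; "joint_vel": joint speeds; "joint_torque": joint torques, N m; "tool_pos": TCP position; "tcp_rot": TCP orientation; "wrist_force": force on the tool from outside, world axes, zero at the start; "torque": the same for the moment, N m; "width": opening from 0.0 (shut) to 1.0 (fully open); "grip_force": force on a finger pad.
Only numpy, scipy, OpenCV 4.12 (cv2) and the standard library are available. Lean on these libraries where they do the work, as an engineer would, in place of code of your own. Each camera call takes 0.05 s, during which the arm holds its last target. There are 200 camera calls.

## Working session

There is one attempt and no reset: what is moved stays moved. The work goes in short steps, Python scripts to look and compute and a tool call to move; the robot and the scene stay as the last step left them, time stands still between calls to the robot, and variables do not carry over. Pictures are saved under pics/ and viewed, at most 13 in all, crops included, and the job is handed in when it is done.

Besides the shell and the picture viewer there is one more tool, called after "Request:" as name(argument=value, ...) on one line, values as JSON. step_arm: Moves the arm, as the interface text tells. Its arguments: {"type":"object","properties":{"targets":{"type":"array","items":{"type":"array"}},"grip_force":{"type":"number"}},"required":["targets"]}

```bash
mkdir -p pics; python3 - <<'E'
from workcell import *
import cv2,numpy as np
s=read_state();print(s)
ims=[]
for c in ("scene","side"):
    im=read_camera(c);k=calibration(c);print(c,np.array(k["camera_matrix"]).tolist(),np.array(k["R"]).round(4).tolist(),np.array(k["t"]).round(4).tolist())
    cv2.imwrite(f"pics/{c}0.png",im[:,:,::-1])
    for n in ["cabinet_front","drawer_handle","drawer_floor","rosette_center","fluted_center","lamp","lamp_glass","lamp_view","hole_saw_a","forstner_bit","clamp","glue_bottle","try_square","mallet"]:
        print(n,[(round(d["score"],2),np.round(d["at"],1).tolist()) for d in tip_of(c,n)][:3])
E
```

```text
{'time': 0.0, 'q': array([-1.36387679e+00,  2.64786982e-01,  1.60540783e+00, -1.35636055e-05,
        1.27369281e+00, -3.68888630e-02]), 'joint_vel': array([ 0.00170204, -0.0005708 ,  0.00039642, -0.00115314,  0.00116387,
        0.0008368 ]), 'joint_torque': array([-3.35186676e-03, -5.15122819e+01, -3.67311466e+01, -3.71333945e-04,
        1.30593919e-02, -5.60365578e-06]), 'tool_pos': array([ 0.16282784, -0.65446858,  0.30252077]), 'tcp_rot': array([-3.11600912e+00, -3.81753773e-01,  3.26160170e-04]), 'wrist_force': array([ 0.97062306, -0.01400439,  0.64392008]), 'torque': array([-0.01708393, -0.03992175,  0.02269684]), 'grip_force': 0.0, 'width': 1.0019298692557395}
scene [[378.0166414421628, 0.0, 250.82418600068704], [0.0, 378.0166414421628, 196.44113739248], [0.0, 0.0, 1.0]] [[0.1318, 0.9913, 0.0021], [0.6693, -0.0875, -0.7378], [-0.7312, 0.0987, -0.675]] [0.0137, -0.2595, 2.1889]
cabinet_front [(0.6, [212.2, 289.9]), (0.21, [257.0, 190.3])]
drawer_handle [(0.89, [206.4, 294.6])]
drawer_floor []
rosette_center []
fluted_center []
lamp [(0.64, [218.7, 176.8])]
lamp_glass [(0.62, 
[... 414 characters left out ...]
.3227, 0.4958, -0.8062], [0.4247, -0.6854, -0.5915]] [0.4549, 0.3609, 1.2611]
cabinet_front [(0.69, [191.8, 208.2])]
drawer_handle [(0.98, [204.6, 218.6])]
drawer_floor [(0.75, [197.6, 191.5])]
rosette_center [(0.43, [224.0, 278.5]), (0.4, [198.7, 177.3])]
fluted_center [(0.45, [181.6, 207.8]), (0.3, [186.2, 317.7])]
lamp [(0.75, [186.2, 316.2])]
lamp_glass [(0.91, [144.2, 317.5])]
lamp_view []
hole_saw_a [(0.71, [225.8, 279.5]), (0.6, [305.2, 247.4]), (0.5, [180.1, 208.0])]
forstner_bit [(0.55, [202.1, 279.3])]
clamp [(0.7, [366.5, 202.5])]
glue_bottle [(0.76, [170.9, 261.8])]
try_square [(0.84, [302.5, 149.5]), (0.37, [202.6, 177.9])]
mallet [(0.93, [166.5, 345.9]), (0.35, [204.2, 220.7])]
```

View pics/scene0.png

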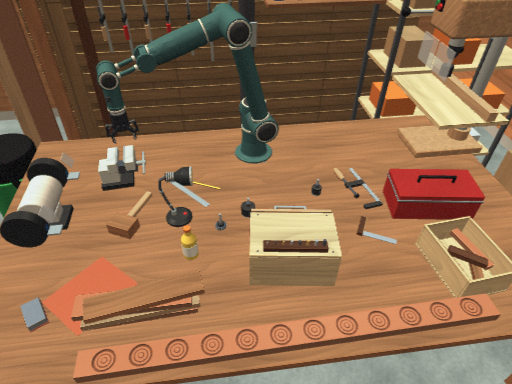

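View pics/side0.png

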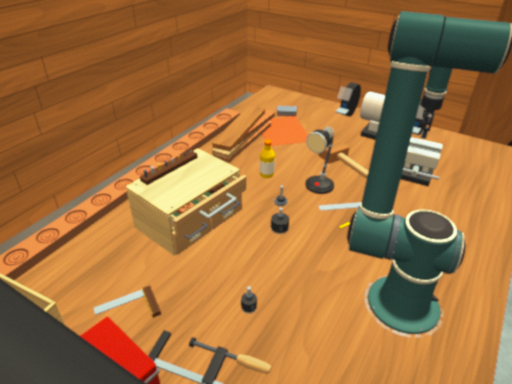

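The scene view shows the cabinet at about (row 240, col 293) with its front to the robot, the lamp at (205, 178) and the hole saws and Forstner bit in front. In the side view the handle is at (205, 218) and the lamp glass at (141, 318). I'll triangulate and enlarge for the cabinet corners.

```bash
cat > h.py <<'E'
from workcell import *
import numpy as np,cv2
from scipy.spatial.transform import Rotation as Ro
K={c:calibration(c) for c in("scene","side")}
def P(c): k=K[c];return np.array(k["camera_matrix"])@np.c_[k["R"],k["t"]]
def ray(c,rc):
    k=K[c];R=np.array(k["R"]);o=-R.T@np.array(k["t"]);d=R.T@np.linalg.solve(np.array(k["camera_matrix"]),[rc[1],rc[0],1]);return o,d/np.linalg.norm(d)
def tri(a,b):
    X=cv2.triangulatePoints(P("scene"),P("side"),np.float64(a[::-1]),np.float64(b[::-1]))[:,0];return X[:3]/X[3]
def atz(c,rc,z): o,d=ray(c,rc);return o+d*(z-o[2])/d[2]
def proj(c,X): p=P(c)@np.r_[X,1];return p[1::-1]/p[2]
E
python3 - <<'E'
from h import *
np.set_printoptions(precision=3,suppress=True)
for n,a,b in [("handle",[206.4,294.6],[204.6,218.6]),("glass",[176.7,193],[144.2,317.5]),("lamp",[218.7,176.8],[186.2,316.2]),("front",[212.2,289.9],[191.8,208.2]),("glue",[253.8,193.8],[170.9,261.8])]:
    X=tri(a,b);print(n,X,proj("scene",X)-a,proj("side",X)-b)
print("handle z",atz("scene",[206.4,294.6],.151),atz("side",[204.6,218.6],.151))
print("glass z",atz("scene",[176.7,193],.25),atz("side",[144.2,317.5],.25))
print("lamp",atz("scene",[218.7,176.8],0),atz("side",[186.2,316.2],0))
print("glue",atz("scene",[253.8,193.8],0),atz("side",[170.9,261.8],0))
print("saws side",[atz("side",p,0) for p in([225.8,279.5],[305.2,247.4],[202.1,279.3])],"scene",[atz("scene",p,0) for p in([194,315.5],[211.6,245.4],[224.6,221.2])])
a=cv2.imread("pics/scene0.png")[195:295,150:350];b=cv2.imread("pics/side0.png")[110:250,115:345]
a=cv2.resize(a,(600,300),interpolation=cv2.INTER_CUBIC);b=cv2.resize(b,(460,280),interpolation=cv2.INTER_CUBIC)
o=np.zeros((590,600,3),np.uint8);o[:300]=a;o[305:585,:460]=b;cv2.imwrite("pics/crop.png",o)
E
```

```text
handle [0.637 0.085 0.163] [-0.872 -1.343] [ 0.805 -1.552]
glass [ 0.476 -0.335  0.242] [-0.996 -0.873] [ 0.855 -0.962]
lamp [ 0.489 -0.428 -0.008] [1.141 1.124] [-0.955  1.156]
front [0.693 0.058 0.181] [0.118 0.184] [-0.105  0.198]
glue [ 0.727 -0.356  0.019] [-0.068 -0.079] [ 0.049 -0.071]
handle z [0.631 0.093 0.151] [0.645 0.066 0.151]
glass z [ 0.493 -0.331  0.25 ] [ 0.471 -0.331  0.25 ]
lamp [ 0.489 -0.432  0.   ] [ 0.486 -0.409  0.   ]
glue [ 0.711 -0.357  0.   ] [ 0.741 -0.381  0.   ]
saws side [array([ 0.494, -0.103,  0.   ]), array([0.398, 0.265, 0.   ]), array([ 0.565, -0.228,  0.   ])] scene [array([0.404, 0.264, 0.   ]), array([ 0.483, -0.105,  0.   ]), array([ 0.554, -0.227,  0.   ])]
```

View pics/crop.png

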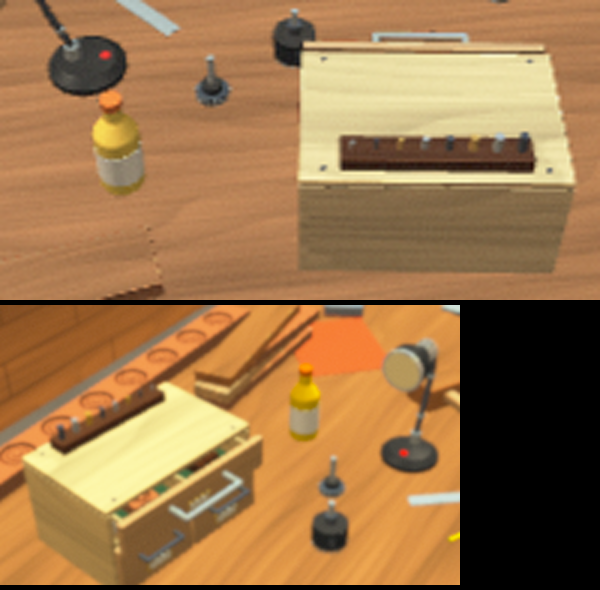

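The enlarged crop shows the board's front corners near scene (col 250.5, row 212.5) and (333, 212.5). The handle bar runs from col 274.7 to 305.7 at row 207.3, and the drawer is open slightly, with beech in the left lane (+y). I'll fit the cabinet now.

```bash
python3 - <<'E'
from h import *
from scipy.optimize import least_squares
np.set_printoptions(precision=3,suppress=True)
sc=lambda u,v:[195+v/3,150+u/3]
sd=lambda u,v:[110+(v-305)/2,115+u/2]
# local cabinet coordinates (front-edge frame, z up from top) <-> pixels
L=np.array([[0,-.17,0],[0,.17,0],[.24,-.17,0],[.24,.17,0]])
scp=[sc(302,53),sc(549,53),sc(299,184),sc(572,183)]
sdp=[None,sd(113,517),sd(170,386),sd(25,457)]
def f(p):
    R=Ro.from_rotvec([0,0,p[2]]).as_matrix();r=[]
    for l,a,b in zip(L,scp,sdp):
        X=R@l+[p[0],p[1],.19]
        r+=list(proj("scene",X)-a)
        if b: r+=list(proj("side",X)-b)
    return r
s=least_squares(f,[.69,.08,0],loss="soft_l1");print(s.x,np.round(s.fun,1))
for u in(376,466):print("bar end",atz("scene",sc(u,37),.155))
for p in(sd(172,513),sd(240,480)):print("bar end side",atz("side",p,.155))
for p in(scp[0],scp[1]):print(atz("scene",p,.19))
s0=read_state();print(Ro.from_rotvec(s0["tcp_rot"]).as_matrix(),nose_length if not callable(nose_length) else nose_length())
E
```

```text
[ 0.683  0.063 -0.152] [-4.3 -0.6 -3.  -0.8 -0.5 -1.  -2.5 -1.  -2.7 -1.7 -0.6  0.6 -0.4 -1.9]
bar end [0.63  0.008 0.155]
bar end [0.646 0.136 0.155]
bar end side [0.661 0.142 0.155]
bar end side [0.617 0.008 0.155]
[ 0.683 -0.106  0.19 ]
[0.727 0.23  0.19 ]
[[ 0.97   0.241  0.   ]
 [ 0.241 -0.97   0.   ]
 [ 0.    -0.    -1.   ]] 0.0726
```

Request:
step_arm(targets=[[[0,0,-0.12],[0,0,-35],85],[[0,0,-0.12],[0,0,-35],85],[[0,0,-0.12],[0,0,-30],85],[[0,0,-0.12],[0,0,0],85],[[0,0,-0.12],[0,0,0],85]])

```text
time: 1.92
tool_pos: [0.1632, -0.6561, 0.4083]
tcp_rot: [2.856, 1.292, -0.002]
wrist_force: [-0.9, -0.1, 0.1]
width: 0.997
grip_force: 0.0
```

Request:
step_arm(targets=[[[0,0,-0.116],[0,0,0],85],[[0,0,-0.116],[0,0,0],85],[[0,0,-0.116],[0,0,0],85],[[0,0,-0.116],[0,0,0],85],[[0,0,-0.116],[0,0,0],85]])

```text
time: 2.33
tool_pos: [0.1629, -0.655, 0.4039]
tcp_rot: [-2.373, -2.059, -0.0]
wrist_force: [0.1, 0.4, -0.2]
width: 0.998
grip_force: 0.0
```

```bash
cat >> h.py <<'E'
np.set_printoptions(precision=3,suppress=True)
def need(X,yaw_y=None):
    "tool-frame shift in mm to bring the TCP to world X; turn az to bring tool y to direction yaw_y"
    s=read_state();R=Ro.from_rotvec(s["tcp_rot"]).as_matrix()
    print("t",round(s["time"],2),"pos",s["tool_pos"],"yaw of y",round(np.arctan2(R[1,1],R[0,1]),4),"shift mm",(R.T@(np.array(X)-s["tool_pos"])*1000).round(1))
    if yaw_y is not None:
        d=yaw_y-np.arctan2(R[1,1],R[0,1]);d=(d+np.pi/2)%np.pi-np.pi/2;print("az",round(-d,4))
        R=Ro.from_rotvec([0,0,d]).as_matrix()@R;print("shift after turn",(R.T@(np.array(X)-s["tool_pos"])*1000).round(1))
E
python3 -c "
from h import *
need([.52,.07,.42],-.14)"
```

```text
t 2.33 pos [ 0.163 -0.655  0.404] yaw of y -0.1413 shift mm [768.1 251.4 -16.1]
az -0.0013
shift after turn [767.7 252.4 -16.1]
```

Request:
step_arm(targets=[[[0,0,0],[38,12.5,-1],85],[[0,0,0],[38,12.5,-1],85],[[0,0,0],[38,12.5,-1],85],[[0,0,0],[38,12.5,-1],85],[[0,0,0],[38,12.5,-1],85]])

```text
time: 2.75
tool_pos: [0.253, -0.4746, 0.4089]
tcp_rot: [2.379, 2.051, 0.0]
wrist_force: [1.2, -0.2, 0.7]
width: 0.994
grip_force: 0.0
```

Request:
step_arm(targets=[[[0,0,0],[38,12.5,-1],85],[[0,0,0],[38,12.5,-1],85],[[0,0,0],[38,12.5,-1],85],[[0,0,0],[38,12.5,-1],85],[[0,0,0],[38,12.5,-1],85]])

```text
time: 3.17
tool_pos: [0.3425, -0.2956, 0.4142]
tcp_rot: [2.378, 2.051, 0.0]
wrist_force: [1.8, -0.6, 0.2]
width: 0.996
grip_force: 0.0
```

Request:
step_arm(targets=[[[0,0,0],[38,12.5,-1],85],[[0,0,0],[38,12.5,-1],85],[[0,0,0],[38,12.5,-1],85],[[0,0,0],[38,12.5,-1],85],[[0,0,0],[38,12.5,-1],85]])

```text
time: 3.58
tool_pos: [0.4322, -0.1167, 0.4194]
tcp_rot: [2.378, 2.051, 0.001]
wrist_force: [1.5, -0.9, 0.1]
width: 0.996
grip_force: 0.0
```

Request:
step_arm(targets=[[[0,0,0],[38,12.5,-1],85],[[0,0,0],[38,12.5,-1],85],[[0,0,0],[38,12.5,-1],85],[[0,0,0],[38,12.5,0],85],[[0,0,0],[38,12.5,0],85]])

```text
time: 4.0
tool_pos: [0.522, 0.0623, 0.4224]
tcp_rot: [2.378, 2.052, 0.001]
wrist_force: [-0.4, 0.0, -0.2]
width: 1.001
grip_force: 0.0
```

```bash
cat >> h.py <<'E'
def wat(rc,z,k):
    "wrist fisheye pixel -> world point at height z"
    M=np.array(k["camera_matrix"]);R=np.array(k["R"]);o=-R.T@np.array(k["t"])
    x=np.array([(rc[1]-M[0,2])/M[0,0],(rc[0]-M[1,2])/M[1,1]]);th=np.linalg.norm(x)
    d=R.T@np.r_[x/max(th,1e-9)*np.sin(th),np.cos(th)];return o+d*(z-o[2])/d[2]
def wproj(X,k):
    M=np.array(k["camera_matrix"]);c=np.array(k["R"])@X+np.array(k["t"]);r=np.hypot(c[0],c[1]);th=np.arctan2(r,c[2])
    return np.array([M[1,2]+M[1,1]*th*c[1]/r,M[0,2]+M[0,0]*th*c[0]/r])
E
python3 - <<'E'
from h import *
k=calibration("wrist");im=read_camera("wrist");np.save("k1.npy",k,allow_pickle=True)
cv2.imwrite("pics/w1.png",im[:,:,::-1]);print(k)
for n,z in [("drawer_handle",.151),("cabinet_front",.19),("rosette_center",.1335),("fluted_center",.1335),("lamp",0),("lamp_glass",.25)]:
    print(n,[(round(d["score"],2),np.round(d["at"],1).tolist(),wat(d["at"],z,k)) for d in tip_of("wrist",n)][:2])
for d in look_for("wrist","drawer_handle")[:2]:print(d)
need([.637,.073,.26],-.14)
E
```

```text
{'camera_matrix': array([[297.319,   0.   , 254.953],
       [  0.   , 297.319, 191.808],
       [  0.   ,   0.   ,   1.   ]]), 'R': array([[ 0.989, -0.146,  0.001],
       [-0.138, -0.936,  0.322],
       [-0.047, -0.319, -0.947]]), 't': array([-0.508,  0.05 ,  0.538])}
drawer_handle [(0.66, [143.2, 338.7], array([0.625, 0.075, 0.151]))]
cabinet_front [(0.73, [156.5, 407.3], array([0.697, 0.059, 0.19 ])), (0.3, [232.1, 253.3], array([ 0.511, -0.005,  0.19 ]))]
rosette_center []
fluted_center []
lamp [(0.46, [348.2, 263.5], array([ 0.472, -0.419, -0.   ]))]
lamp_glass [(0.34, [284.3, 296.2], array([ 0.549, -0.041,  0.25 ]))]
{'extent': [331.9, 6.1, 414.0, 262.5], 'score': 0.78}
t 4.4 pos [0.521 0.059 0.422] yaw of y -0.1488 shift mm [ 31.2 112.4 162.1]
az -0.0088
shift after turn [ 30.2 112.7 162.1]
```

View pics/w1.png

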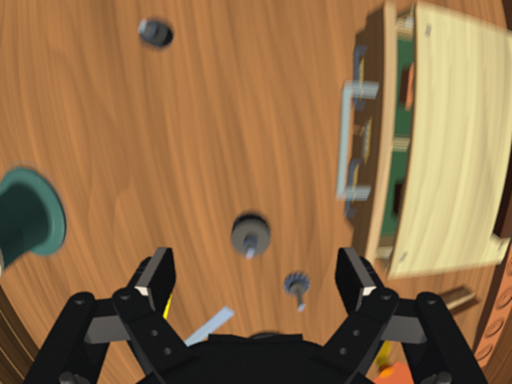

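The wrist view shows the bar from (row 86, col 347) to (row 196, col 342), and the board's front edge from (2, 416) to (275, 391). Beech shows in the upper (+y) lane.

```bash
python3 - <<'E'
from h import *
k=np.load("k1.npy",allow_pickle=True).item()
a,b=wat([86,347],.156,k),wat([196,342],.156,k);print(a,b,(a+b)/2,np.linalg.norm(a-b),np.arctan2(-(a-b)[0],(a-b)[1]))
a,b=wat([2,416],.19,k),wat([275,391],.19,k);print(a,b,(a+b)/2,np.linalg.norm(a-b),np.arctan2(-(a-b)[0],(a-b)[1]))
E
```

```text
[0.641 0.142 0.156] [0.624 0.01  0.156] [0.632 0.076 0.156] 0.1336500139772658 -0.12781599849576017
[0.729 0.236 0.19 ] [ 0.682 -0.1    0.19 ] [0.705 0.068 0.19 ] 0.33988191142651236 -0.1370766608811761
```

Request:
step_arm(targets=[[[0,0,-0.012],[11,36,0],32],[[0,0,0],[11,36,0],32],[[0,0,0],[11,35.5,30],32],[[0,0,0],[0,0,40],32],[[0,0,0],[0,0,30],32]])

```text
time: 4.82
tool_pos: [0.6291, 0.0756, 0.3237]
tcp_rot: [2.369, 2.064, -0.0]
wrist_force: [-0.0, 0.9, -1.6]
width: 0.373
grip_force: 0.0
```

```bash
python3 - <<'E'
from h import *
need([.632,.077,.207],-.137)
k=calibration("wrist");im=read_camera("wrist");print(nose_length() if callable(nose_length) else nose_length,read_state()["width"]*85.4)
print([wat(d["at"],.151,k) for d in tip_of("wrist","drawer_handle")])
cv2.imwrite("pics/w2.png",im[:,:,::-1])
E
```

```text
t 4.82 pos [0.629 0.076 0.324] yaw of y -0.1373 shift mm [  1.8   2.7 116.7]
az -0.0003
shift after turn [  1.8   2.7 116.7]
0.0726 31.865260322036438
[array([0.626, 0.074, 0.151])]
```

View pics/w2.png

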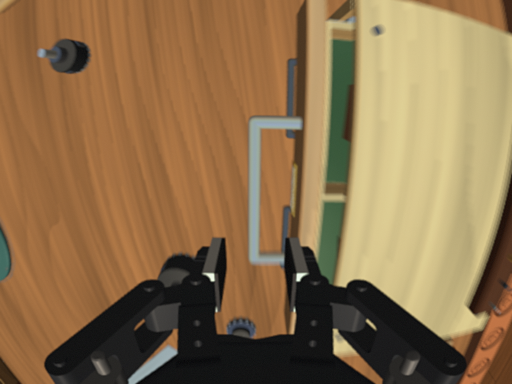

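The bar (col 255) lies midway between the fingers (cols 222 and 288), so I can go straight down.

Request:
step_arm(targets=[[[0,0,0],[1,0,35],32],[[0,0,0],[0,0,35],32],[[0,0,0],[0,0,25],32],[[0,0,0],[0,0,20],32],[[0,0,0],[0,0,0],32]])

```text
time: 5.33
tool_pos: [0.6259, 0.0769, 0.2081]
tcp_rot: [-2.365, -2.063, 0.007]
wrist_force: [-0.7, -0.4, -0.2]
width: 0.369
grip_force: 0.0
```

Request:
step_arm(targets=[[[0,0,0],[0,0,0],5],[[0,0,0],[0,0,0],5],[[0,0,0],[0,0,0],5],[[0,0,0],[0,0,0],5]], grip_force=25)

```text
time: 5.67
tool_pos: [0.6294, 0.0777, 0.2139]
tcp_rot: [2.364, 2.064, 0.005]
wrist_force: [-1.5, -2.9, 4.6]
width: 0.113
grip_force: 25.2
```

Request:
step_arm(targets=[[[0,0,0],[0,-4,0],5],[[0,0,0],[0,-8,0],5],[[0,0,0],[0,-12,0],5],[[0,0,0],[0,-14,0],5],[[0,0,0],[0,-14,0],5]], grip_force=40)

```text
time: 6.08
tool_pos: [0.5781, 0.0852, 0.2139]
tcp_rot: [2.363, 2.063, 0.008]
wrist_force: [2.5, -2.5, 8.3]
width: 0.108
grip_force: 39.9
```

Request:
step_arm(targets=[[[0,0,0],[0,-14,0],5],[[0,0,0],[0,-14,0],5],[[0,0,0],[0,-14,0],5],[[0,0,0],[0,-14,0],5],[[0,0,0],[0,-14,0],5]])

```text
time: 6.5
tool_pos: [0.5086, 0.0953, 0.2139]
tcp_rot: [2.364, 2.064, 0.01]
wrist_force: [2.5, -0.9, 8.2]
width: 0.108
grip_force: 39.9
```

Request:
step_arm(targets=[[[0,0,0],[0,-14,0],5],[[0,0,0],[0,-12,0],5],[[0,0,0],[0,-9,0],5],[[0,0,0],[0,-6,0],5],[[0,0,0],[0,-4,0],5]])

```text
time: 6.92
tool_pos: [0.4639, 0.1018, 0.2138]
tcp_rot: [2.364, 2.065, 0.011]
wrist_force: [2.6, 0.7, 7.6]
width: 0.108
grip_force: 39.9
```

Request:
step_arm(targets=[[[0,0,0],[0,-4,0],5],[[0,0,0],[0,-4,0],5],[[0,0,0],[0,-3,0],5],[[0,0,0],[0,-3,0],5],[[0,0,0],[0,0,0],5]])

```text
time: 7.33
tool_pos: [0.4584, 0.1026, 0.2141]
tcp_rot: [2.351, 2.056, 0.035]
wrist_force: [32.8, -3.5, -18.1]
width: 0.108
grip_force: 38.9
```

The force has risen to 33 N at a total pull of 173 mm, so the drawer is at its stop. I'll ease off, release and rise.

Request:
step_arm(targets=[[[0,0,0],[0,8,0],5],[[0,0,0],[0,0,0],30],[[0,0,0],[0,0,0],30],[[0,0,0],[0,0,0],30],[[0,0,0],[0,0,-20],30]])

```text
time: 7.75
tool_pos: [0.4527, 0.1011, 0.2264]
tcp_rot: [-2.362, -2.063, 0.013]
wrist_force: [-0.7, -0.0, -1.3]
width: 0.354
grip_force: 0.0
```

Request:
step_arm(targets=[[[0,0,0],[0,0,-40],30],[[0,0,0],[0,0,-40],30],[[0,0,0],[0,0,-40],70],[[0,0,0],[0,20,-40],70],[[0,0,0],[0,30,0],70]])

```text
time: 8.17
tool_pos: [0.5057, 0.0959, 0.3976]
tcp_rot: [2.359, 2.064, 0.018]
wrist_force: [1.5, 0.8, 0.6]
width: 0.766
grip_force: 0.0
```

```bash
python3 - <<'E'
from h import *
k=calibration("wrist");im=read_camera("wrist");np.save("k3.npy",k,allow_pickle=True)
need([.6,.14,.3],-.137)
for n,z in [("drawer_handle",.151),("cabinet_front",.19),("drawer_floor",.121),("rosette_center",.1335),("fluted_center",.1335)]:
    print(n,[(round(d["score"],2),np.round(d["at"],1).tolist(),wat(d["at"],z,k)) for d in tip_of("wrist",n)][:2])
c=cut_out("wrist","rosette_center");
for d in c[:2]:
    g=np.argwhere(d["region"]);w=np.array([wat(p,.146,k)[:2] for p in g[::5]]);print(d["score"],d["extent"],cv2.minAreaRect(w.astype(np.float32)*1000))
cv2.imwrite("pics/w3.png",im[:,:,::-1])
E
```

```text
t 8.22 pos [0.511 0.095 0.393] yaw of y -0.1344 shift mm [56.5 81.3 94.4]
az 0.0026
shift after turn [56.7 81.2 94.4]
drawer_handle [(0.84, [175.0, 212.0], array([0.461, 0.098, 0.151]))]
cabinet_front [(0.59, [191.4, 424.6], array([0.696, 0.059, 0.19 ]))]
drawer_floor [(0.91, [170.5, 341.8], array([0.616, 0.075, 0.121]))]
rosette_center [(0.76, [117.5, 345.8], array([0.622, 0.142, 0.134]))]
fluted_center [(0.82, [232.0, 335.9], array([ 0.602, -0.003,  0.133]))]
0.83 [289.3, 88.4, 403.2, 146.7] ((619.080810546875, 143.65875244140625), (54.48751449584961, 134.32192993164062), 77.35369110107422)
0.3 [147.5, 32.8, 183.9, 69.5] ((425.104736328125, 242.8376007080078), (31.554302215576172, 44.15339660644531), 47.34233093261719)
```

View pics/w3.png

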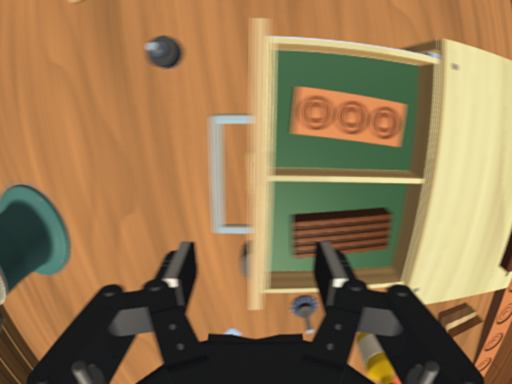

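```bash
python3 - <<'E'
from h import *
print(read_state()["q"])
need([.62,.143,.3],1.35)
# lamp from scene/side cutouts
for c in("scene","side"):
    for d in cut_out(c,"lamp")[:1]:print(c,d["score"],d["extent"]);np.save(f"lamp_{c}.npy",d["region"])
E
```

```text
[ 0.138 -0.088  1.834  0.     1.398  0.272]
t 8.52 pos [0.503 0.095 0.387] yaw of y -0.1346 shift mm [ 63.3 109.4  86.2]
az -1.4846
shift after turn [-103.3   72.6   86.4]
scene 0.79 [157.2, 166.4, 191.3, 226.0]
side 0.56 [302.6, 126.2, 337.2, 192.1]
```

Request:
step_arm(targets=[[[0,0,-0.12],[0,0,0],72],[[0,0,-0.12],[0,0,0],72],[[0,0,-0.12],[0,0,0],72],[[0,0,-0.12],[0,0,0],72],[[0,0,-0.12],[0,0,0],72]])

```text
time: 9.03
tool_pos: [0.5041, 0.095, 0.3876]
tcp_rot: [-1.641, -2.678, 0.001]
wrist_force: [-0.8, 0.3, 0.3]
width: 0.84
grip_force: 0.0
```

Request:
step_arm(targets=[[[0,0,-0.12],[0,0,0],72],[[0,0,-0.12],[0,0,0],72],[[0,0,-0.12],[0,0,0],72],[[0,0,-0.12],[0,0,0],72],[[0,0,-0.12],[0,0,0],72]])

```text
time: 9.45
tool_pos: [0.5041, 0.095, 0.3876]
tcp_rot: [-0.776, -3.043, 0.0]
wrist_force: [0.5, -0.1, -0.2]
width: 0.84
grip_force: 0.0
```

Request:
step_arm(targets=[[[0,0,-0.12],[0,0,0],72],[[0,0,-0.12],[0,0,0],72],[[0,0,-0.045],[-34,24,0],72],[[0,0,0],[-34,24,0],72],[[0,0,0],[-34,24,0],72]])

```text
time: 9.87
tool_pos: [0.6209, 0.1415, 0.388]
tcp_rot: [0.346, 3.122, 0.0]
wrist_force: [-0.3, 0.3, 1.4]
width: 0.843
grip_force: 0.0
```

Request:
step_arm(targets=[[[0,0,0],[0,0,0],72],[[0,0,0],[0,0,0],72]])

```text
time: 10.03
tool_pos: [0.6215, 0.1418, 0.385]
tcp_rot: [-0.344, -3.118, 0.002]
wrist_force: [0.4, 0.2, 0.8]
width: 0.843
grip_force: 0.0
```

```bash
cat > lk.py <<'E'
from h import *
def sample(q="rosette_center",z=.146,fn=None):
    k=calibration("wrist");im=read_camera("wrist")
    if fn:cv2.imwrite(fn,im[:,:,::-1])
    for d in cut_out("wrist",q)[:1]:
        g=np.argwhere(d["region"]);w=np.array([wat(p,z,k)[:2] for p in g[::3]]);r=cv2.minAreaRect(w.astype(np.float32)*1000)
        b=cv2.boxPoints(r);e=max(b[1]-b[0],b[2]-b[1],key=np.linalg.norm);a=np.arctan(e[1]/e[0])
        print(q,round(d["score"],2),d["extent"],np.round(r[0],1),np.round(r[1],1),"long yaw",round(a,3));return np.array(r[0])/1000,a
E
python3 - <<'E'
from lk import *
p,a=sample(fn="pics/w4.png")
need([*p,.25],a+np.pi/2)
k=calibration("wrist")
for n,z in [("drawer_floor",.121),("drawer_handle",.151),("rosette_center",.1335),("lamp_glass",.25),("lamp",0)]:
    print(n,[(round(d["score"],2),np.round(d["at"],1).tolist(),wat(d["at"],z,k)) for d in tip_of("wrist",n)][:2])
E
```

```text
Traceback (most recent call last):
TypeError: cannot unpack non-iterable NoneType object
```

View pics/w4.png

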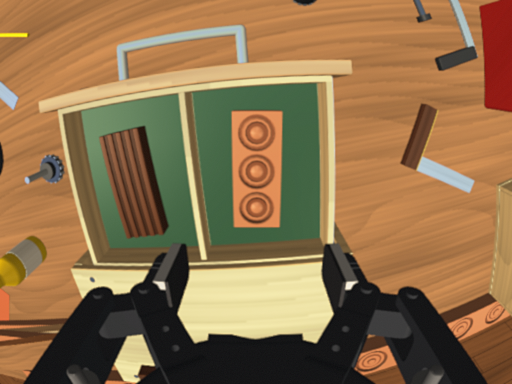

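The view shows the rosette sample with corners near (row 111, col 232), (111, 282), (227, 281) and (227, 232), midway between the fingers.

```bash
python3 - <<'E'
from h import *
k=calibration("wrist")
C=np.array([wat(p,.146,k) for p in([111,232],[111,282],[227,281],[227,232])])
print(C[:,:2]);m=C.mean(0);l=(C[0]+C[1]-C[2]-C[3])/2;print(m,np.linalg.norm(l),a:=np.arctan(l[1]/l[0]))
need([m[0],m[1],.20],a+np.pi/2)
E
```

```text
[[0.55  0.132]
 [0.562 0.183]
 [0.691 0.156]
 [0.679 0.1  ]]
[0.621 0.143 0.146] 0.1320743756530531 -0.2228049768769396
t 10.13 pos [0.62  0.141 0.387] yaw of y 1.3504 shift mm [ -0.5   2.1 187.2]
az 0.0024
shift after turn [ -0.4   2.1 187.2]
```

Request:
step_arm(targets=[[[0,0,0],[0,1,40],70],[[0,0,0],[0,0,40],70],[[0,0,0],[0,0,40],70],[[0,0,0],[0,0,35],70],[[0,0,0],[0,0,20],70]])

```text
time: 10.55
tool_pos: [0.6173, 0.141, 0.2095]
tcp_rot: [-0.346, -3.118, 0.002]
wrist_force: [-0.6, -0.0, -1.0]
width: 0.82
grip_force: 0.0
```

Request:
step_arm(targets=[[[0,0,0],[0,0,5],70],[[0,0,0],[0,0,5],70],[[0,0,0],[0,0,2],70],[[0,0,0],[0,0,0],70]])

```text
time: 10.88
tool_pos: [0.6218, 0.1421, 0.2034]
tcp_rot: [0.346, 3.119, 0.002]
wrist_force: [0.2, 0.1, 0.1]
width: 0.82
grip_force: 0.0
```

Request:
step_arm(targets=[[[0,0,0],[0,0,0],60],[[0,0,0],[0,0,0],45],[[0,0,0],[0,0,0],45],[[0,0,0],[0,0,0],45],[[0,0,0],[0,0,0],45]], grip_force=40)

```text
time: 11.3
tool_pos: [0.6224, 0.1423, 0.2037]
tcp_rot: [0.346, 3.119, 0.002]
wrist_force: [-0.7, -1.4, 5.9]
width: 0.597
grip_force: 43.5
```

Request:
step_arm(targets=[[[0,0,0],[0,0,-5],45],[[0,0,0],[0,0,-15],45],[[0,0,0],[0,0,-20],45],[[0,0,0],[0,0,-20],45],[[0,0,0],[0,0,-25],45]], grip_force=60)

```text
time: 11.72
tool_pos: [0.62, 0.1419, 0.2851]
tcp_rot: [-0.346, -3.119, 0.002]
wrist_force: [0.5, -0.0, -1.8]
width: 0.591
grip_force: 63.5
```

Request:
step_arm(targets=[[[0,0,0],[0,0,-25],45],[[0,0,0],[0,0,-25],45],[[0,0,0],[0,0,-20],45],[[0,0,0],[0,0,0],45],[[0,0,0],[0,0,0],45]])

```text
time: 12.13
tool_pos: [0.6215, 0.1421, 0.3572]
tcp_rot: [0.346, 3.12, 0.001]
wrist_force: [-0.9, -0.1, -1.8]
width: 0.595
grip_force: 63.6
```

```bash
python3 - <<'E'
from h import *
from scipy.optimize import least_squares
s=read_state();print(s["tool_pos"],s["width"]*85.4,s["grip_force"],s["q"])
k=calibration("wrist");im=read_camera("wrist")
for n,z in [("rosette_center",s["tool_pos"][2]-.07),("lamp_glass",.25),("lamp",0)]:
    print(n,[(round(d["score"],2),np.round(d["at"],1).tolist(),wat(d["at"],z,k)) for d in tip_of("wrist",n)][:2])
a=read_camera("scene");b=read_camera("side")
for c in("scene","side"):
    for n,z in(("lamp_glass",.25),("lamp",0),("lamp_view",.25)):
        print(c,n,[(round(d["score"],2),np.round(d["at"],1).tolist(),atz(c,d["at"],z)) for d in tip_of(c,n)][:1])
a=cv2.resize(a[150:240,140:260],(720,540)[::1],interpolation=cv2.INTER_CUBIC)[:, :400] if 0 else a
w=np.zeros((600,800,3),np.uint8)
w[:,:340]=cv2.resize(a[150:240,150:201],(340,600),interpolation=cv2.INTER_CUBIC)
w[:,345:745]=cv2.resize(b[115:205,285:345],(400,600),interpolation=cv2.INTER_CUBIC)
cv2.imwrite("pics/lamp.png",w[:,:,::-1])
E
```

```text
[0.621 0.142 0.357] 50.807870816526865 63.631954193115234 [ 0.186  0.165  1.625  0.     1.349 -1.164]
rosette_center [(0.67, [248.3, 257.0], array([0.62 , 0.144, 0.287]))]
lamp_glass [(0.3, [135.2, 421.3], array([0.586, 0.265, 0.25 ]))]
lamp []
scene lamp_glass [(0.66, [178.4, 191.9], array([ 0.504, -0.336,  0.25 ]))]
scene lamp [(0.61, [215.5, 178.5], array([ 0.468, -0.424,  0.   ]))]
scene lamp_view []
side lamp_glass [(0.84, [146.0, 316.6], array([ 0.468, -0.317,  0.25 ]))]
side lamp [(0.76, [186.4, 315.7], array([ 0.487, -0.406,  0.   ]))]
side lamp_view []
```

View pics/lamp.png

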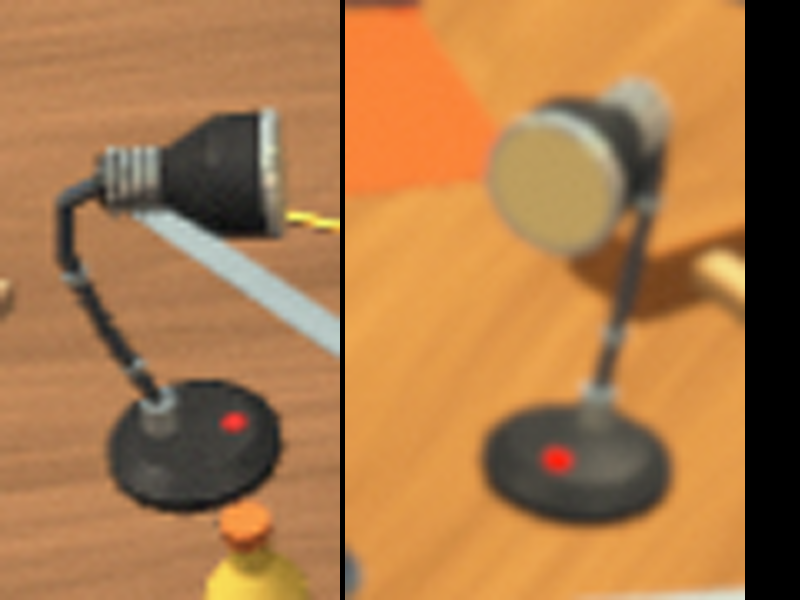

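The crop shows the lamp base centred at scene (row 216.6, col 179.3) and side (184.5, 319.7). The glass is at scene (176.1, 191.3) and side (142.6, 316.1), and the head's rear is at scene (177, 165.8).

```bash
python3 - <<'E'
from h import *
print("base",atz("scene",[216.6,179.3],.008),atz("side",[184.5,319.7],.008),tri([216.6,179.3],[184.5,319.7]))
print("glass",atz("scene",[176.1,191.3],.25),atz("side",[142.6,316.1],.25),tri([176.1,191.3],[142.6,316.1]))
print("rear",atz("scene",[177,165.8],.25))
# check: fitted lamp pose
from scipy.optimize import least_squares
def f(p):
    d=np.array([np.cos(p[2]),np.sin(p[2]),0]);B=np.array([p[0],p[1],.008]);G=np.array([p[0],p[1],.25])+.085*d
    Rr=G-.112*d
    return np.r_[proj("scene",B)-[216.6,179.3],proj("side",B)-[184.5,319.7],proj("scene",G)-[176.1,191.3],proj("side",G)-[142.6,316.1],proj("scene",Rr)-[177,165.8]]
s=least_squares(f,[.48,-.42,1.6]);print(s.x,np.round(s.fun,1))
p=s.x;d=np.array([np.cos(p[2]),np.sin(p[2])]);V=p[:2]+.235*d;print("glass",p[:2]+.085*d,"view",V)
need([*V,.32],p[2])
E
```

```text
base [ 0.484 -0.42   0.008] [ 0.475 -0.417  0.008] [ 0.478 -0.421  0.003]
glass [ 0.488 -0.338  0.25 ] [ 0.481 -0.339  0.25 ] [ 0.482 -0.34   0.248]
rear [ 0.48  -0.447  0.25 ]
[ 0.479 -0.421  1.533] [-0.8 -0.4 -0.8 -0.5 -0.9  0.4  0.2 -0.6 -0.3 -0.3]
glass [ 0.482 -0.336] view [ 0.488 -0.187]
t 12.73 pos [0.621 0.142 0.356] yaw of y 1.35 shift mm [  58.1 -349.8   35.8]
az -0.1835
shift after turn [ 120.9 -333.4   35.8]
```

Request:
step_arm(targets=[[[0,0,-0.092],[0,0,0],45],[[0,0,-0.092],[0,0,0],45],[[0,0,0],[7,-20,0],45],[[0,0,0],[10,-28,0],45],[[0,0,0],[11,-30,0],45]])

```text
time: 13.15
tool_pos: [0.59, 0.0652, 0.3559]
tcp_rot: [0.054, 3.141, 0.0]
wrist_force: [1.0, -0.4, -1.6]
width: 0.59
grip_force: 63.6
```

Request:
step_arm(targets=[[[0,0,0],[11,-31,0],45],[[0,0,0],[11,-31,0],45],[[0,0,0],[11,-31,0],45],[[0,0,0],[11,-31,0],45],[[0,0,0],[11,-31,0],45]])

```text
time: 13.57
tool_pos: [0.5287, -0.089, 0.3563]
tcp_rot: [0.057, 3.14, -0.0]
wrist_force: [0.1, -0.6, -1.0]
width: 0.588
grip_force: 63.6
```

Request:
step_arm(targets=[[[0,0,0],[11,-31,9],45],[[0,0,0],[11,-28,9],45],[[0,0,0],[9,-22,9],45],[[0,0,0],[7,-14,9],45],[[0,0,0],[0,-5,0],45]])

```text
time: 13.98
tool_pos: [0.4856, -0.1879, 0.3181]
tcp_rot: [-0.062, -3.137, -0.001]
wrist_force: [-0.7, 0.2, -1.7]
width: 0.591
grip_force: 63.5
```

Request:
step_arm(targets=[[[0,0,0],[0,0,0],45],[[0,0,0],[0,0,0],45],[[0,0,0],[0,0,0],45]])

```text
time: 14.23
tool_pos: [0.4887, -0.1857, 0.3209]
tcp_rot: [0.057, 3.139, -0.0]
wrist_force: [0.0, 0.1, -2.3]
width: 0.589
grip_force: 63.5
```

```bash
python3 - <<'E'
from h import *
need([.488,-.187,.32],1.533)
s=read_state();k=calibration("wrist")
ims={c:read_camera(c) for c in("scene","side","wrist")}
for n,z in[("rosette_center",.25),("lamp_glass",.25)]:
    print(n,[(round(d["score"],2),wat(d["at"],z,k)) for d in tip_of("wrist",n)][:2])
    for c in("scene","side"):print(c,[(round(d["score"],2),np.round(d["at"],1).tolist(),atz(c,d["at"],z)) for d in tip_of(c,n)][:1])
w=np.zeros((400,800,3),np.uint8)
w[:,:398]=cv2.resize(ims["wrist"],(398,400))
w[:,402:]=cv2.resize(ims["side"][100:230,235:365],(398,400),interpolation=cv2.INTER_CUBIC)
cv2.imwrite("pics/view.png",w[:,:,::-1])
E
```

```text
t 14.23 pos [ 0.489 -0.186  0.321] yaw of y 1.5347 shift mm [ 0.6 -1.3  0.9]
az 0.0017
shift after turn [ 0.6 -1.3  0.9]
rosette_center [(0.61, array([ 0.488, -0.183,  0.25 ]))]
scene [(0.84, [172.0, 226.0], array([ 0.479, -0.187,  0.25 ]))]
side [(0.79, [158.3, 299.3], array([ 0.483, -0.205,  0.25 ]))]
lamp_glass [(0.59, array([ 0.487, -0.338,  0.25 ]))]
scene [(0.7, [180.0, 288.6], array([0.568, 0.073, 0.25 ]))]
side [(0.73, [142.6, 314.3], array([ 0.486, -0.335,  0.25 ]))]
```

View pics/view.png

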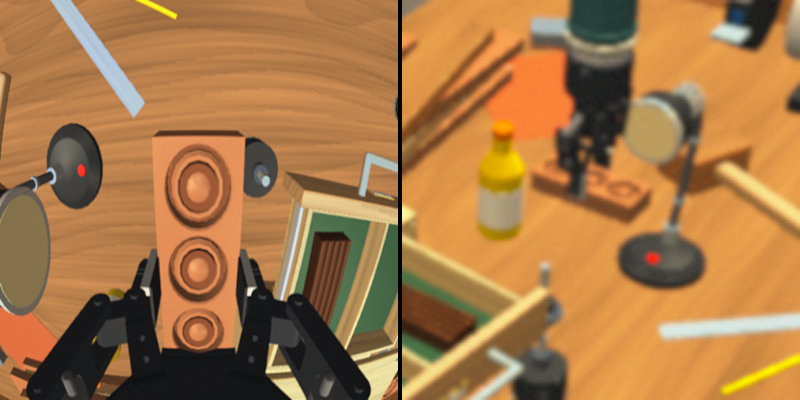

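The sample is held level, face up, with its long edge towards the lamp, and the measured centre agrees with the viewing point to within about 15 mm. I'll hold it there for 2.5 s.

Request:
step_arm(targets=[[[0,0,0],[0,0,0],45],[[0,0,0],[0,0,0],45],[[0,0,0],[0,0,0],45],[[0,0,0],[0,0,0],45],[[0,0,0],[0,0,0],45]])

```text
time: 15.1
tool_pos: [0.4878, -0.1863, 0.32]
tcp_rot: [-0.058, -3.141, 0.0]
wrist_force: [0.3, -0.2, -0.6]
width: 0.586
grip_force: 63.5
```

Request:
step_arm(targets=[[[0,0,0],[0,0,0],45],[[0,0,0],[0,0,0],45],[[0,0,0],[0,0,0],45],[[0,0,0],[0,0,0],45],[[0,0,0],[0,0,0],45]])

```text
time: 15.52
tool_pos: [0.4878, -0.1863, 0.32]
tcp_rot: [-0.058, -3.141, -0.0]
wrist_force: [-0.5, -1.4, -1.2]
width: 0.582
grip_force: 63.6
```

Request:
step_arm(targets=[[[0,0,0],[0,0,0],45],[[0,0,0],[0,0,0],45],[[0,0,0],[0,0,0],45],[[0,0,0],[0,0,0],45],[[0,0,0],[0,0,0],45]])

```text
time: 15.93
tool_pos: [0.4878, -0.1863, 0.32]
tcp_rot: [-0.058, -3.141, -0.0]
wrist_force: [0.5, 0.1, -2.1]
width: 0.589
grip_force: 63.5
```

Request:
step_arm(targets=[[[0,0,0],[0,0,0],45],[[0,0,0],[0,0,0],45],[[0,0,0],[0,0,0],45],[[0,0,0],[0,0,0],45],[[0,0,0],[0,0,0],45]])

```text
time: 16.35
tool_pos: [0.4878, -0.1863, 0.32]
tcp_rot: [-0.058, -3.141, 0.0]
wrist_force: [0.2, -0.8, -1.2]
width: 0.589
grip_force: 63.6
```

Request:
step_arm(targets=[[[0,0,0],[0,0,0],45],[[0,0,0],[0,0,0],45],[[0,0,0],[0,0,0],45],[[0,0,0],[0,0,0],45],[[0,0,0],[0,0,0],45]])

```text
time: 16.77
tool_pos: [0.4878, -0.1863, 0.32]
tcp_rot: [-0.058, -3.141, -0.0]
wrist_force: [0.4, -0.3, -0.9]
width: 0.588
grip_force: 63.6
```

Request:
step_arm(targets=[[[0,0,0],[0,0,0],45],[[0,0,0],[0,0,0],45],[[0,0,0],[0,0,0],45],[[0,0,0],[0,0,0],45],[[0,0,0],[0,0,0],45]])

```text
time: 17.18
tool_pos: [0.4878, -0.1863, 0.32]
tcp_rot: [-0.058, -3.141, 0.0]
wrist_force: [0.4, 0.1, -0.4]
width: 0.588
grip_force: 63.5
```

```bash
python3 - <<'E'
from h import *
need([.62,.143,.357],1.4)
E
```

```text
t 17.18 pos [ 0.488 -0.186  0.32 ] yaw of y 1.534 shift mm [-119.9  333.9  -37. ]
az 0.134
shift after turn [-74.3 347.  -37. ]
```

Request:
step_arm(targets=[[[0,0,0],[-4,12,-15],45],[[0,0,0],[-8,22,-15],45],[[0,0,0],[-11,30,-7],45],[[0,0,0],[-11,31,0],45],[[0,0,0],[-11,31,0],45]])

```text
time: 17.6
tool_pos: [0.5382, -0.0611, 0.3582]
tcp_rot: [0.06, 3.139, -0.001]
wrist_force: [-0.4, -0.0, -1.2]
width: 0.592
grip_force: 63.6
```

Request:
step_arm(targets=[[[0,0,0],[-11,31,0],45],[[0,0,0],[-11,31,0],45],[[0,0,0],[-11,31,0],45],[[0,0,0],[-11,31,0],45],[[0,0,0],[-11,31,0],45]])

```text
time: 18.02
tool_pos: [0.5985, 0.0925, 0.357]
tcp_rot: [0.058, 3.141, -0.0]
wrist_force: [0.2, -0.6, -1.7]
width: 0.589
grip_force: 63.6
```

Request:
step_arm(targets=[[[0,0,0],[-10,27,0],45],[[0,0,0],[-6,18,0],45],[[0,0,0],[-4,10,0],45],[[0,0,0.115],[0,0,0],45],[[0,0,0],[0,0,0],45]])

```text
time: 18.43
tool_pos: [0.6202, 0.1455, 0.3566]
tcp_rot: [-0.241, -3.132, 0.001]
wrist_force: [0.6, 0.6, -1.0]
width: 0.589
grip_force: 63.6
```

Request:
step_arm(targets=[[[0,0,0],[0,0,0],45],[[0,0,0],[0,0,0],45]])

```text
time: 18.6
tool_pos: [0.62, 0.1443, 0.357]
tcp_rot: [-0.236, -3.133, 0.0]
wrist_force: [0.7, -0.5, -1.5]
width: 0.592
grip_force: 63.6
```

```bash
python3 - <<'E'
from h import *
need([.619,.146,.205],1.42)
k=calibration("wrist");im=read_camera("wrist")
for n,z in[("rosette_center",.287),("drawer_handle",.151),("drawer_floor",.121),("fluted_center",.1335)]:
    print(n,[(round(d["score"],2),wat(d["at"],z,k)) for d in tip_of("wrist",n)][:2])
cv2.imwrite("pics/w5.png",im[:,:,::-1])
E
```

```text
t 18.6 pos [0.62  0.144 0.357] yaw of y 1.4206 shift mm [  1.2   1.6 152. ]
az 0.0006
shift after turn [  1.2   1.6 152. ]
rosette_center [(0.7, array([0.619, 0.145, 0.287]))]
drawer_handle [(0.69, array([0.46 , 0.096, 0.151]))]
drawer_floor [(0.69, array([0.615, 0.07 , 0.121]))]
fluted_center [(0.79, array([ 0.602, -0.004,  0.134])), (0.25, array([ 0.558, -0.108,  0.134]))]
```

View pics/w5.png

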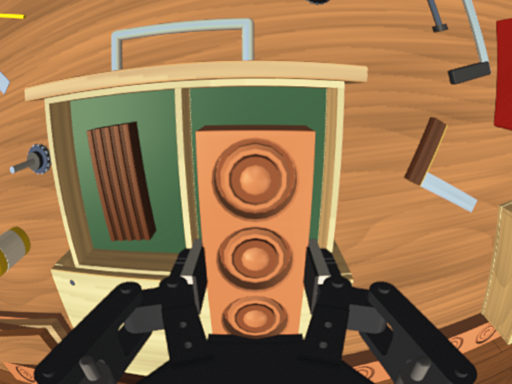

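The sample hangs over its own lane and the drawer has not moved, so I can lower it gently.

Request:
step_arm(targets=[[[0,0,0],[1,2,20],45],[[0,0,0],[0,0,25],45],[[0,0,0],[0,0,25],45],[[0,0,0],[0,0,25],45],[[0,0,0],[0,0,20],45]])

```text
time: 19.27
tool_pos: [0.6187, 0.1468, 0.2401]
tcp_rot: [-0.238, -3.131, 0.001]
wrist_force: [0.4, -1.1, -1.2]
width: 0.593
grip_force: 63.6
```

Request:
step_arm(targets=[[[0,0,0],[0,0,12],45],[[0,0,0],[0,0,10],45],[[0,0,0],[0,0,7],45],[[0,0,0],[0,0,4],45],[[0,0,0],[0,0,3],45]])

```text
time: 19.68
tool_pos: [0.62, 0.1473, 0.2065]
tcp_rot: [0.238, 3.131, 0.001]
wrist_force: [-0.5, 0.2, -1.5]
width: 0.591
grip_force: 63.6
```

Request:
step_arm(targets=[[[0,0,0],[0,0,1],45],[[0,0,0],[0,0,0],45]])

```text
time: 19.85
tool_pos: [0.6199, 0.1473, 0.2058]
tcp_rot: [0.238, 3.131, 0.001]
wrist_force: [0.2, 0.7, -2.0]
width: 0.589
grip_force: 63.6
```

No contact yet, so a little further down.

Request:
step_arm(targets=[[[0,0,0],[0,0,1],45],[[0,0,0],[0,0,1],45],[[0,0,0],[0,0,0.5],45],[[0,0,0],[0,0,0],45]])

```text
time: 20.18
tool_pos: [0.62, 0.1473, 0.2038]
tcp_rot: [0.238, 3.131, 0.001]
wrist_force: [-1.2, -0.3, 4.7]
width: 0.59
grip_force: 64.1
```

Contact at 4.7 N. I'll release and rise.

Request:
step_arm(targets=[[[0,0,0],[0,0,0],56],[[0,0,0],[0,0,0],62],[[0,0,0],[0,0,0],68],[[0,0,0],[0,0,0],68],[[0,0,0],[0,0,-10],68]])

```text
time: 20.6
tool_pos: [0.6179, 0.1469, 0.2101]
tcp_rot: [-0.238, -3.128, 0.002]
wrist_force: [-0.7, -0.2, -0.9]
width: 0.794
grip_force: 0.0
```

Request:
step_arm(targets=[[[0,0,0],[0,0,-20],68],[[0,0,0],[0,0,-40],68],[[0,0,0],[0,0,-40],68],[[0,0,0],[0,0,-40],68],[[0,0,0],[0,0,-30],68]])

```text
time: 21.02
tool_pos: [0.6199, 0.1473, 0.3875]
tcp_rot: [0.238, 3.128, 0.002]
wrist_force: [1.2, -0.3, 0.1]
width: 0.796
grip_force: 0.0
```

Request:
step_arm(targets=[[[0,0,0],[0,0,0],68],[[0,0,0],[0,0,0],68],[[0,0,0],[0,0,0],68],[[0,0,0],[0,0,0],68]])

```text
time: 21.35
tool_pos: [0.6187, 0.147, 0.3806]
tcp_rot: [-0.238, -3.129, 0.001]
wrist_force: [0.0, -0.0, -0.4]
width: 0.797
grip_force: 0.0
```

```bash
python3 - <<'E'
from h import *
k=calibration("wrist");im=read_camera("wrist");print(read_state()["tool_pos"])
for n,z in[("rosette_center",.1335),("drawer_handle",.151),("drawer_floor",.121),("fluted_center",.1335)]:
    print(n,[(round(d["score"],2),wat(d["at"],z,k)) for d in tip_of("wrist",n)][:2])
cv2.imwrite("pics/w6.png",im[:,:,::-1])
E
```

```text
[0.619 0.147 0.38 ]
rosette_center [(0.67, array([0.62 , 0.15 , 0.134]))]
drawer_handle [(0.9, array([0.46 , 0.093, 0.151]))]
drawer_floor [(0.67, array([0.615, 0.075, 0.121]))]
fluted_center [(0.69, array([ 0.604, -0.005,  0.134]))]
```

View pics/w6.png

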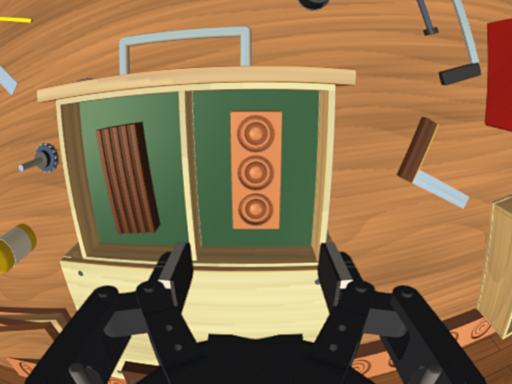

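The rosette sample lies flat, face up, in its own lane (rows 111–229, cols 231–282) and the fluted sample is in the other. The handle sits about 193 mm out, so the drawer is at its stop, and the arm is clear.

```bash
python3 -c "
from workcell import *
print(finish_job())"
```

```text
the job is handed in; nothing more can be done
None
```

I pulled the drawer out to its stop, held the rosette sample in the lamp beam for over 2.5 s, laid it back face up in its own half, and handed the job in at about 21 s; no verdict was returned.

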